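# Let a crooked temperature probe hang plumb and clamp it again

### The arm

A 6-joint arm with a two-finger parallel gripper is mounted at the origin on a cart in front of the work surface, level with it; the furniture and walls round the work are solid. World frame = base frame: x ahead of the robot, y to its left, z up, the work surface at z = 0. Lengths are in mm, angles in rad, forces in N, time in s.
With the tool pointing down it reaches from about 275 to 825 mm from the base axis. Payload 5.2 kg.
Tool frame: the origin (TCP) lies at the very end of the fingers, on their centre line; the grasp point (between the pads) lies 19 mm behind it; z points along the fingers, y is the line along which they close (so a half turn about z gives the same grasp; the last joint's range is limited). The gripper opens to 93 mm and grips with 3 to 60 N. Pads are 15 mm wide; open, the fingers measure 128 mm over their backs; the gripper's body (75 mm by 188 mm) begins 65 mm behind the grasp point.
Start: joints at [1.129, 0.259, 1.535, -0, 1.348, -0.203], TCP at [130.072, 534.402, 190.753] pointing down, gripper open.
Joint ranges: [-3.14, 3.14], [-0.91, 2.08], [0.19, 2.58], [-1.22, 4.36], [0.22, 2.71], [-3.12, 3.12]. Speed limits (rad/s): [2.57, 2.57, 3.14, 3.14, 3.14, 3.14].

### API

Orientations are given as [roll, pitch, yaw] about the fixed x, y, z axes, in that order (R = Rz(yaw) Ry(pitch) Rx(roll)).
In Python, from bench import robot gives the robot as it stands. The module is installed in compiled form; this text tells all that it offers. Calls block until the motion is done:
- robot.move_ptp(position, orientation): joint-space move of the TCP to a pose.
- robot.move_linear(position, ori=None, speed=150, f_stop=None): straight line of the TCP; ori=None keeps the orientation; speed is the mean speed in mm/s. With f_stop (N) it stops when the force on the tool has changed by that much, and returns True; else False.
- robot.move_j(angles): joint-space move.
- robot.move_gripper(opening): opening from 0.0 (shut) to 1.0 (fully open); the grip force is fixed at half the most; returns when the fingers have stopped.
- robot.sleep(seconds).
- robot.inverse_kinematics(position, orientation): joint angles nearest the present ones, or None.
- robot.get_image(name): name is "scene" or "side" or "wrist"; returns a dict with "img" (384x512x3 uint8, blue, green, red), "fovy" (degrees; the focal length in pixels is half the picture's height over the tangent of half this angle, whatever the lens; pixels are square), "cx", "cy" (the principal point, pixels), "eye" and "orientation" of the camera in the world. Camera axes: x right, y down, z forward; pixel columns grow to the right and rows downward; lengths in mm; the calibration is good to about 2 mm. The wrist camera is an equidistant fisheye: a pixel r from the principal point sees the ray r / f radians off the axis. A picture is of the moment at which its call begins. There is no depth.
A pose or a line that the arm cannot do raises robot.MotionError and nothing moves.
- robot.hand_in(): hands the job in; it is judged then, once.
Readings, each from a call of its own:
- robot.current_t(): time.
- robot.current_qpos(): joint angles.
- robot.current_joint_vel(): joint speeds.
- robot.current_joint_efforts(): joint torques, N m.
- robot.current_tcp_pos(): TCP position.
- robot.current_eef_rot(): TCP orientation.
- robot.current_contact_force(): force on the tool from outside, world axes, zero at the start.
- robot.current_ft_torque(): the same for the moment, N m.
- robot.current_gripper_width(): opening from 0.0 (shut) to 1.0 (fully open).
- robot.current_finger_force(): force on a finger pad.
Only numpy, scipy, OpenCV 4.12 (cv2) and the standard library are available. Lean on these libraries where they do the work, as an engineer would, in place of code of your own. Each camera call takes 0.05 s, during which the arm holds its last target. There are 200 camera calls.

### The job

The temperature probe in the small green bench clamp has been clamped crooked. Turn the clamp's red-handled lever open so that the probe is let go and swings down by its own weight, wait until it hangs straight down and still, then turn the lever fully home again to clamp it there. Do not touch the probe itself, and leave the beaker and the vial standing where they are.

Things in the scene. Friction and masses are not known exactly. Their poses are not given: they have to be found in the camera images.
- lever (a joint): the clamp lever's angle about its vertical axis, rad: 0 = fully home (against its stop, probe clamped), grows as it opens, anticlockwise seen from above, 1.3 = end stop (open). The probe is gripped below about 0.2 and quite free above about 0.4. A stiff hinge: about 4 N at the handle opens it, 2 N closes it, it stays (but for a slow creep home) where it is left.
- lever_grip (a point): point on the axis of the lever's upright red round handle (12 mm in diameter, does not spin on the lever). The handle's top lies 22 mm above this point, the top of the steel lever arm (12 mm wide) and of the handle's 18 mm foot 29 mm below it. It moves on a circle of 60 mm radius round lever_hinge; y axis along the lever, away from the hinge. Nothing near stands over 5 mm higher than the arm.
- lever_hinge (a point): point on the lever's vertical axis, at the same height as lever_grip. It turns with the lever.
- probe (a joint): the probe's swing angle about its level pivot, rad: 0 = hangs straight down, positive = its tip leans towards the stand's +y. Clamped, it stays where it is. Free, it swings with a period of about 0.6 s and comes to rest within some 3 s.
- probe_pivot (a point): centre of the probe's white round head (28 mm in diameter, 13 mm thick), on its level swing axis, 28 mm below the green bridge that carries the lever
- probe_tip (a point): lower tip of the probe's steel stem (8 mm in diameter), 127 mm from the swing axis
- stand: the clamp stand, fixed to the worktop: dark steel foot 120 x 110 x 12 mm (its centre 20 mm along +x from the origin), steel post at x = +50 mm, green bridge 24 mm wide at the top, 199 mm above the worktop. Origin at worktop height, straight below the probe's pivot; z up, the probe swings in its y-z plane. With the lever home the lever points along +y; open, it points nearly along -x.
- beaker: small empty glass beaker, 55 mm wide and 67 mm high, loose, to be left alone; origin at the centre of its underside
- vial: small vial with a blue cap, 23 mm wide and 44 mm high, loose, to be left alone; origin at the centre of its underside

How it is judged (in metres and radians):
At the end, for the whole second after the job is handed in: The lever is home (within 0.12 rad of its stop) and left alone, and the probe is at rest within 0.07 rad (4 degrees) of straight down (value of joint lever below 0.12 rad and value of joint probe between -0.07 and 0.07 rad and velocity of joint probe between -0.05 and 0.05 rad/s); the robot touches nothing.
It fails at once if the robot touches the probe (contact force between any of the fingers, the arm and probe above 0.5 N).
It fails at once if the beaker is moved by more than 30 mm or tipped (distance of beaker from where it was at the start of the episode above 0.03 m or angle between beaker's own z axis and vertical above 0.5 rad).
It fails at once if the vial is moved by more than 30 mm or tipped (distance of vial from where it was at the start of the episode above 0.03 m or angle between vial's own z axis and vertical above 0.5 rad).
It also fails if it takes over 48 s, if anything falls off the work surface, if the arm or the gripper's body presses on something with over 40 N, if the wrist force passes 120 N, or if a joint passes its speed limit or range.

## Working session

There is one attempt and no reset: what is moved stays moved. The work goes in short steps, each a Python script; the robot and the scene stay as the last script left them, time stands still between calls to the robot, and variables do not carry over. Pictures are saved under pics/ and viewed, at most 10 in all, crops included, and the job is handed in when it is done.

```bash
mkdir -p pics; cat > h.py <<'E'
from bench import robot
import numpy as np, cv2, json
from scipy.spatial.transform import Rotation as R
def snap(n,f):
    d=robot.get_image(n); cv2.imwrite(f'pics/{f}.png',d['img'])
    json.dump({k:(np.array(v).tolist()) for k,v in d.items() if k!='img'},open(f'pics/{f}.json','w')); return d
def ray(f,u,v):
    d=json.load(open(f'pics/{f}.json')); h=384
    fl=h/2/np.tan(np.radians(d['fovy'])/2); a=np.array([u-d['cx'],v-d['cy']])
    if 'wrist' in f:
        r=np.hypot(*a); t=r/fl; c=np.array([*(a/r*np.sin(t)),np.cos(t)])
    else: c=np.array([*a/fl,1]); c/=np.linalg.norm(c)
    o=np.array(d['orientation']); M=R.from_euler('xyz',o).as_matrix() if o.shape==(3,) else o
    return np.array(d['eye']),M@c
def tri(*obs):
    A=np.zeros((3,3));b=np.zeros(3)
    for o in obs:
        e,c=ray(*o);P=np.eye(3)-np.outer(c,c);A+=P;b+=P@e
    p=np.linalg.solve(A,b)
    res=[np.linalg.norm(np.cross(ray(*o)[1],p-ray(*o)[0])) for o in obs]
    return p.round(1),np.round(res,1)
def onz(f,u,v,z):
    e,c=ray(f,u,v); return (e+c*(z-e[2])/c[2]).round(1)
E
python3 - <<'E'
from h import *
ims=[]
for n in ['scene','side','wrist']:
    d=snap(n,n+'0'); ims.append(d['img']); print(n,d['fovy'],d['eye'],d['orientation'],d['cx'],d['cy'])
    cv2.imwrite(f'pics/{n}0b.png',cv2.resize(d['img'],(800,600),interpolation=cv2.INTER_CUBIC))
print(robot.current_t(),robot.current_eef_rot())
E
```

```text
scene 43.64600150258525 [ -77.47166067 -664.76069713  623.51061539] [-1.98542543 -0.02290005 -0.65199762] 253.30444137780646 182.39549382843146
side 53.57153678119438 [320.2115332  914.38414478 523.4449674 ] [-2.00040257 -0.01715299 -2.81625337] 255.2899937941139 194.9826461893642
wrist 65.70646984690485 [ 55.99666952 553.14609456 383.94117331] [2.86032707e+00 1.13866952e-03 1.33128938e+00] 256.87173014413145 188.57012871933
0.15 [-3.14022583e+00 -2.82770114e-04  2.90284503e+00]
```

View pics/scene0b.png

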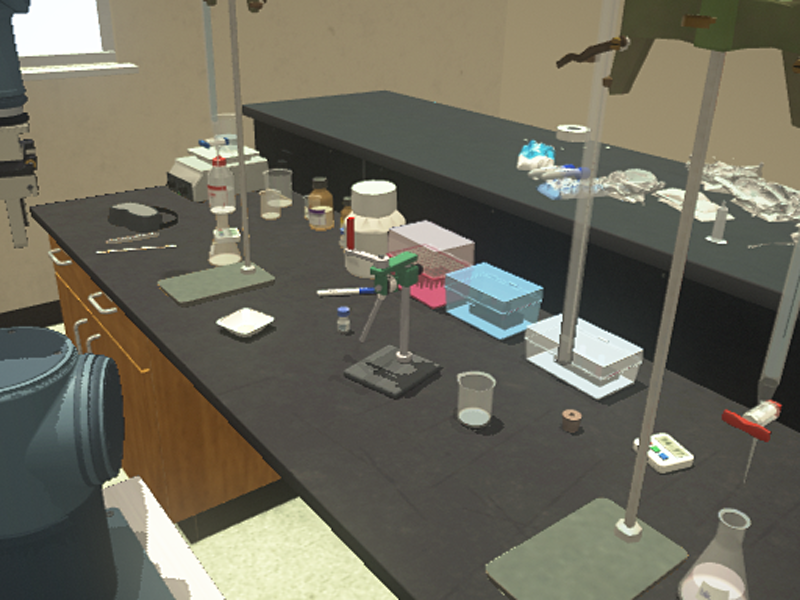

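View pics/side0b.png

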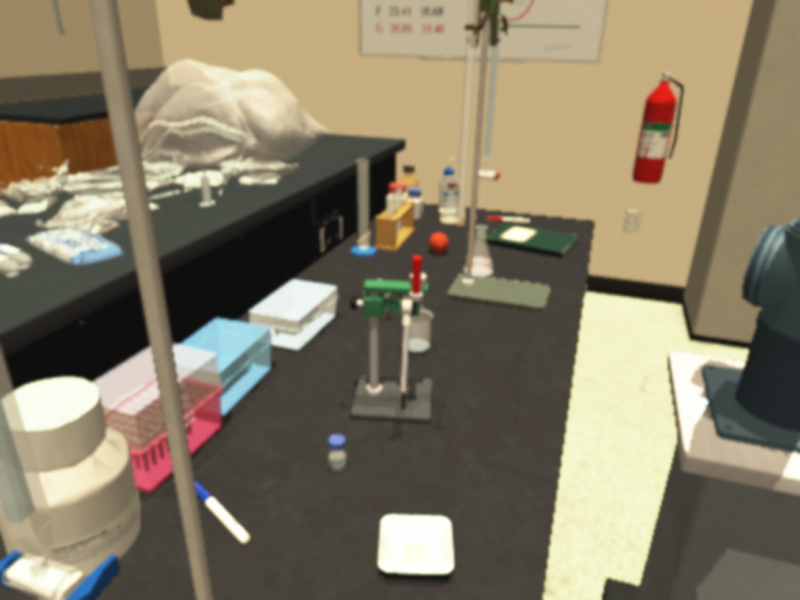

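View pics/wrist0b.png

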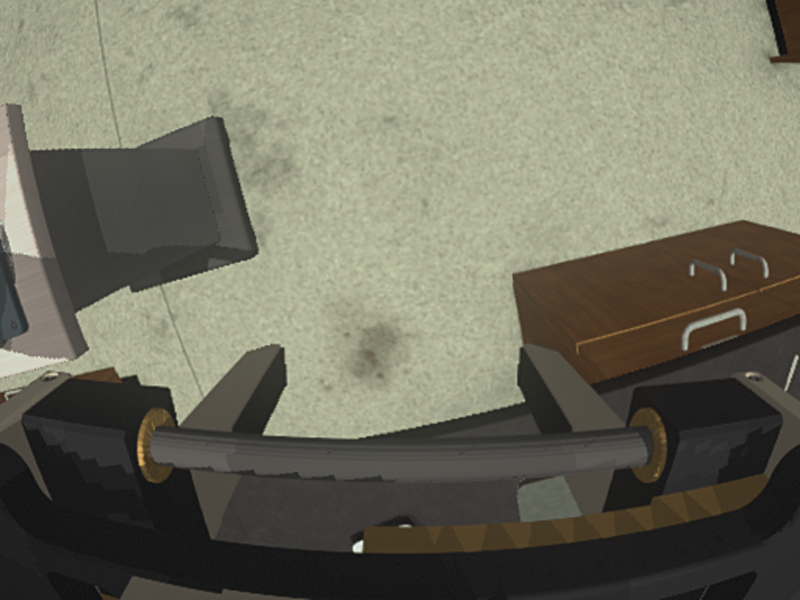

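The scene view has the clamp at about (400,270), with its red handle at (351,233); the side view has the handle at (417,275). The wrist view is no use here. I'll enlarge both clamp areas.

```bash
python3 - <<'E'
from h import *
a=cv2.imread('pics/scene0.png')[134:254,212:292]; b=cv2.imread('pics/side0.png')[155:275,215:295]
cv2.imwrite('pics/c1.png',cv2.resize(np.hstack([a,b]),None,fx=5,fy=5,interpolation=cv2.INTER_CUBIC))
E
```

```text
(no output)
```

View pics/c1.png

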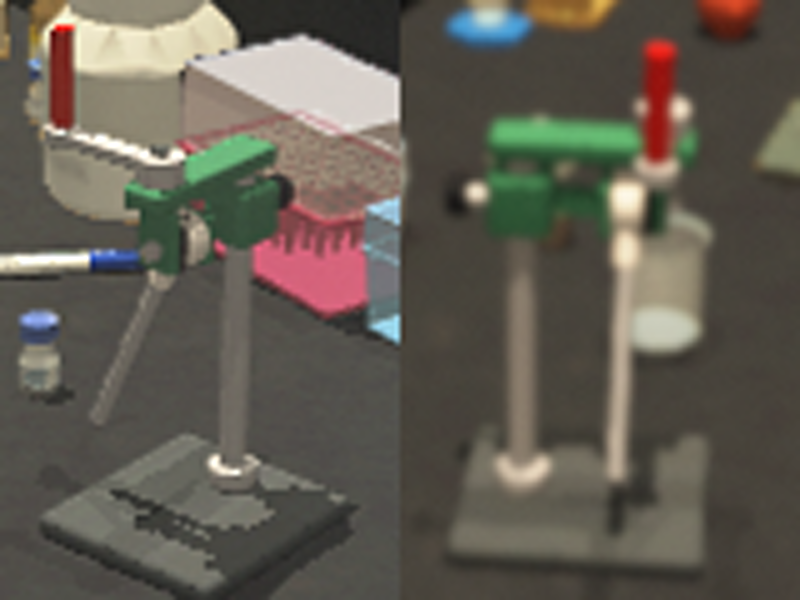

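The crop shows the red handle upright in both halves: scene half from top (62,28) to foot (62,125), side half from top (660,45) to foot (658,165). The hinge is near (165,155) in the scene half, and the stand foot's corners can be seen in both.

```bash
python3 - <<'E'
from h import *
S=lambda x,y:('scene0',212+x/5-.4,134+y/5-.4)
D=lambda x,y:('side0',215+(x-400)/5-.4,155+y/5-.4)
print('top',tri(S(62,27),D(660,43)),'bot',tri(S(62,127),D(658,163)))
for n,p in dict(left=(42,522),near=(208,582),right=(353,503),far=(188,435)).items(): print('scene',n,onz(*S(*p),12))
for n,p in dict(nl=(447,553),nr=(703,560),fr=(707,437),fl=(483,430)).items(): print('side',n,onz(*D(*p),12))
print('postbase',tri(S(234,470),D(522,465)),'posttop',tri(S(238,250),D(520,240)))
print('hinge@',onz(*S(166,152),215), 'tip',tri(S(98,422),D(617,478)))
s=4*512/800
print('vial',onz('scene0',343*.64,328*.64,0),onz('side0',337*.64,467*.64,0),'beaker',onz('scene0',475*.64,418*.64,0))
E
```

```text
top (array([524.4, 222.4, 262.9]), array([1., 1.])) bot (array([524. , 223.2, 211.7]), array([0.1, 0.1]))
scene left [498.9 204.3  12. ]
scene near [532.5 111.6  12. ]
scene right [638.9 129.1  12. ]
scene far [613.6 235.6  12. ]
side nl [612.3 245.9  12. ]
side nr [500.1 210.9  12. ]
side fr [527.5 107.4  12. ]
side fl [636.9 140.5  12. ]
postbase (array([600.7, 178.6,  21.2]), array([0.6, 0.6])) posttop (array([600.8, 181.2, 143.9]), array([0.4, 0.4]))
hinge@ [541.1 162.7 215. ] tip (array([540.8, 216. ,  50.5]), array([0.1, 0.1]))
vial [596.2 352.7   0. ] [588.8 345.8   0. ] beaker [594.2  -1.5   0. ]
```

```bash
python3 - <<'E'
from h import *
for n,u,v in [('rodbase',248,268),('plateL',163,290),('plateR',275,280),('bottle base',372,272),('rod2',567,360),('rod3',628,530)]: print(n,onz('scene0',u*.64,v*.64,0))
down=lambda y:[np.pi,0,y]
for p,y in [((524,223,224),1.83),((500,180,224),2.73),((524,223,330),1.83)]: print(np.round(robot.inverse_kinematics(p,down(y)),2))
t=robot.current_tcp_pos(); robot.move_linear([t[0],t[1],340],speed=200)
robot.move_ptp([524,223,340],down(1.83))
robot.move_gripper(0.5)
print(robot.current_t(),robot.current_gripper_width(),robot.current_tcp_pos())
d=snap('wrist','wrist1'); cv2.imwrite('pics/wrist1b.png',cv2.resize(d['img'],(800,600),interpolation=cv2.INTER_CUBIC))
E
```

```text
rodbase [585.7 705.1   0. ]
plateL [393.6 696.5   0. ]
plateR [601.7 615.4   0. ]
bottle base [793.5 536.8   0. ]
rod2 [842.3  36.3   0. ]
rod3 [ 581.6 -283.4    0. ]
[ 0.21  0.27  1.43  0.    1.43 -0.05]
[ 0.14  0.2   1.52  0.    1.41 -1.02]
[ 0.21  0.24  1.22  0.    1.67 -0.05]
3.775 0.4971798645622125 [524.02012326 222.94361724 339.99161266]
```

View pics/wrist1b.png

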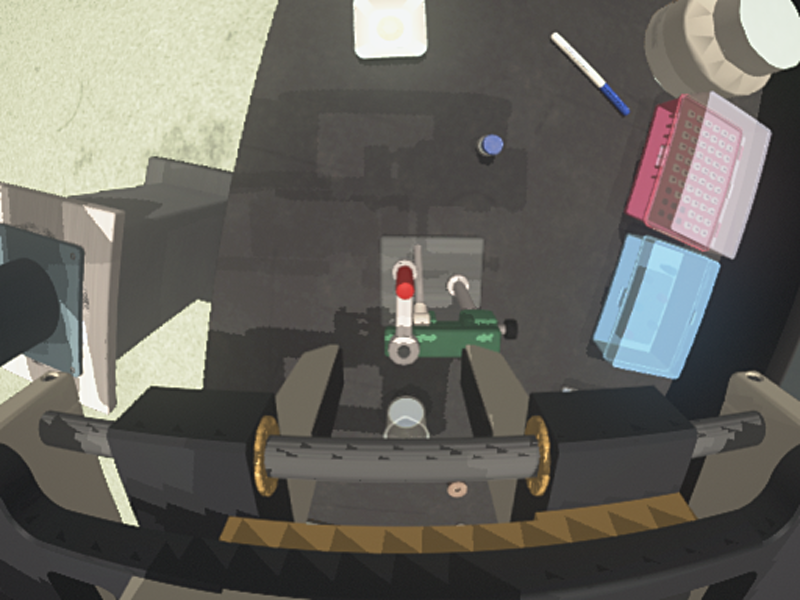

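The wrist view shows the handle top at (405,289), its foot ring at (404,269) and the hinge ring at (403,351). The lever lies along the image vertical and the area around the handle is clear.

```bash
python3 - <<'E'
from h import *
W=lambda x,y,z:onz('wrist1',x*.64-.2,y*.64-.2,z)
print(W(405,289,263),W(404,269,212),W(403,351,212))
E
```

```text
[526.4 226.8 263. ] [525.9 227.5 212. ] [541.3 166.4 212. ]
```

```bash
cat > arc.py <<'E'
from h import *
H=np.array([540.2,166.5]); Y0=.255
def pose(a,r=60,z=225):
    th=np.pi/2+Y0+a
    return [H[0]+r*np.cos(th),H[1]+r*np.sin(th),z],[np.pi,0,1.571+Y0+a]
E
python3 - <<'E'
from arc import *
p,o=pose(0,z=300); robot.move_linear(p,o)
p,o=pose(0); print('hit',robot.move_linear(p,o,speed=80,f_stop=8))
robot.move_gripper(0.0)
print(robot.current_gripper_width()*93,robot.current_finger_force(),robot.current_contact_force(),robot.current_t())
for a in np.arange(.1,.91,.1):
    p,o=pose(a); h=robot.move_linear(p,o,speed=40,f_stop=25)
    print(round(a,1),h,np.round(robot.current_contact_force(),1),round(robot.current_t(),1))
    if h: break
robot.sleep(2.5)
d=snap('scene','scene2')['img'][134:254,212:292]; e=snap('side','side2')['img'][155:275,215:295]
cv2.imwrite('pics/c2.png',cv2.resize(np.hstack([d,e]),None,fx=5,fy=5,interpolation=cv2.INTER_CUBIC))
print(robot.current_t(),robot.current_gripper_width()*93)
E
```

```text
hit False
10.91776547743696 30.000151097774506 [-0.07024834  0.64508492 -0.45779942] 6.0
0.1 False [-1.1 -0.2  0.5] 6.3
0.2 False [0.3 0.8 0.2] 6.6
0.3 False [ 1.6  0.6 -0.6] 6.9
0.4 False [0.5 0.3 0.3] 7.2
0.5 False [1.  1.4 0.2] 7.5
0.6 False [1.2 0.4 0.6] 7.8
0.7 False [0.9 2.3 0.4] 8.1
0.8 False [0.9 1.3 0.9] 8.4
0.9 False [0.8 1.5 0.9] 8.7
11.3 10.641369241226512
```

View pics/c2.png

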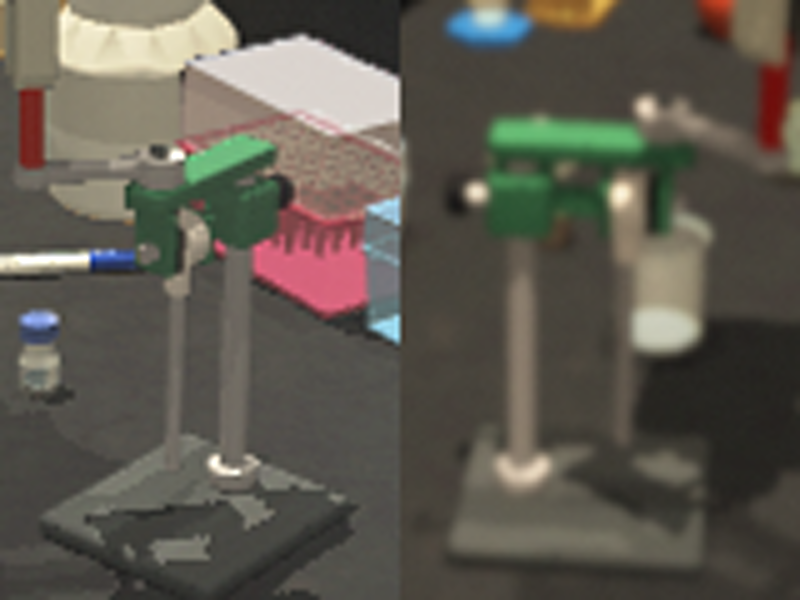

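The lever is open and the probe hangs vertical, with its stem from (178,290) to (173,465) in the scene half. I'll let it settle a little longer, then turn the lever home.

```bash
python3 - <<'E'
from arc import *
robot.sleep(2.5)
for a in np.r_[np.arange(.8,.05,-.1),0,-.04,-.08,-.12]:
    p,o=pose(a); h=robot.move_linear(p,o,speed=40,f_stop=10)
    print(round(a,2),h,np.round(robot.current_contact_force(),1))
    if h: break
robot.move_gripper(0.5)
t=robot.current_tcp_pos(); robot.move_linear([t[0],t[1],340])
d=snap('scene','scene3')['img'][134:254,212:292]; e=snap('side','side3')['img'][155:275,215:295]
cv2.imwrite('pics/c3.png',cv2.resize(np.hstack([d,e]),None,fx=5,fy=5,interpolation=cv2.INTER_CUBIC))
w=snap('wrist','wrist3'); cv2.imwrite('pics/w3.png',cv2.resize(w['img'],(800,600)))
print(t,robot.current_t())
E
```

```text
0.8 False [-0.7  1.7  4. ]
0.7 False [-1.1  1.9  3.1]
0.6 False [-0.7  2.3  2.3]
0.5 False [0.1 2.2 2.5]
0.4 False [-0.7  1.4  2.7]
0.3 False [0.4 1.8 2.7]
0.2 False [-0.7  0.8  2.7]
0.1 False [-1.6  1.   3.8]
0.0 False [-2.3  1.3  3.3]
-0.04 False [-5.8  0.7  4.8]
-0.08 False [-11.   -1.2   9.2]
-0.12 False [-16.8  -3.3  11.9]
[532.22418686 225.9153013  224.88238299] 19.0833
```

View pics/c3.png

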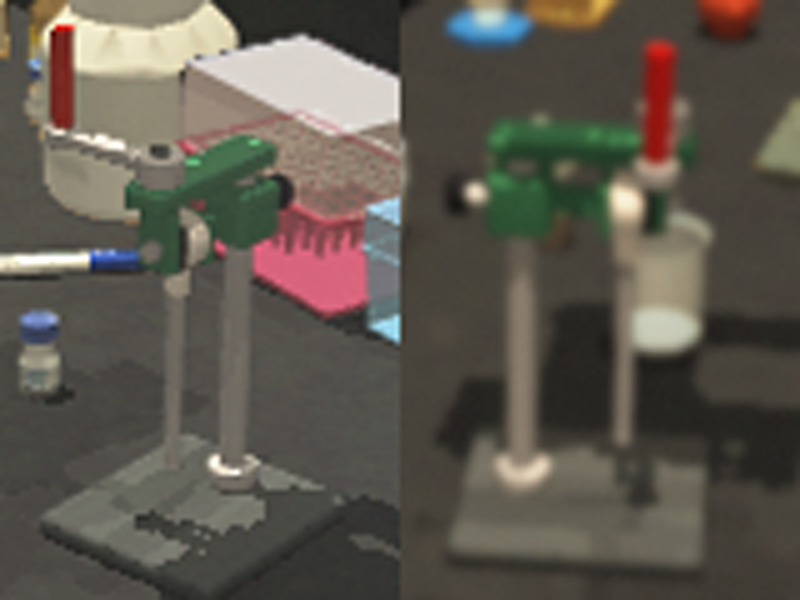

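The handle is back at its original pixels, (62,28) in the scene half and (660,45) in the side half. The probe hangs vertical at (173,465), and the gripper is well clear above.

```bash
python3 -c "
from h import *
print(robot.hand_in())"
```

```text
the job is handed in; nothing more can be done
None
```

The lever was opened, the probe swung down and hung straight, and the lever was turned fully home again. The probe, beaker and vial were left untouched, and the job was handed in at about 19 s; no verdict came back.

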